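# Pin and hold a toy blank in the drilling clamp

### The job

A turned toy blank is standing in the hinged wooden clamp, ready to have its axle hole drilled. Swing the loose half shut against the blank, drop the red-knobbed lock pin fully home through the aligned holes in the brass lugs and let go of the pin, then press firmly on the swinging half's handle so that the blank is gripped tight, and finish while still holding the clamp pressed shut there. The blank must stay standing in the clamp; leave the yo-yo, the paint jar and the spare blank alone.

Things in the scene. Friction and masses are not known exactly. Their poses are not given: they have to be found in the camera images.
- clamp: Hinged wooden clamp on a fixed plywood base 262 x 130 x 12 mm. Origin: on the table under the split line; +x along the split line towards the hinge (base x = -140 to 122 mm). Fixed half on the -y side, swinging half on the +y side. Each half: jaw block x = -26 to 66, 44 mm out from the split line; neck x = -64 to -26, 12.5 to 26 mm out; tops at z = 50. Only the swinging half has a handle
- swing (a joint): Opening angle of the swinging half, rad: about 0 when both halves touch the blank and the lug holes line up, growing as it swings out to the clamp's +y side (clockwise from above), at most 1.35; hard stop at -0.03. The hinge is stiff: the half stays where it is left; about 1 N at the handle moves it
- hinge (a point): Point on the vertical hinge axis, 50 mm above the table; in the clamp's frame at x = 74, y = 0 mm
- swing_handle (a point): Middle of the outer face of the swinging half's handle, 32 mm above the table; it moves with the half. Shut: at x = -95, y = 24 mm in the clamp's frame. The handle is a bar x = -128 to -62 mm, 3 to 24 mm from the split line, z = 17 to 47 mm; clear space all round it above the base
- pin_hole (a point): Centre of the 12 mm vertical hole in the fixed half's top brass lug, at its upper face, 51 mm above the table; at x = -44, y = 0 mm in the clamp's frame. The pin goes in from above through three 6 mm lugs: fixed (z = 45 to 51), swinging (37 to 43), fixed (29 to 35); nothing is below them down to the base at z = 12 mm
- bore (a point): Centre of the leather-lined round bore (radius 29 mm, half in each half) at the top of the base, 12 mm above the table; at x = 20, y = 0 mm in the clamp's frame: where the blank's underside is centred when it is gripped
- blank: Loose turned wooden blank, a drum of 58 mm diameter, 52 mm high, coloured rings and cream top, about 90 g, standing on the clamp's base in the bore, up to 6 mm off centre at first; the swinging half pushes it home. Origin: centre of its underside
- pin: Loose lock pin, 40 g, standing upright: steel shaft 9 mm diameter, 34 mm long with an 8 mm tapered nose (3.6 mm at the tip); on it a red knob 19 mm diameter, 30 mm high (34 to 64 mm from the tip). Origin: the tip, z up to the knob. The knob's underside rests on the block at first, and on the top lug when the pin is home
- pin_knob (a point): Centre of the knob's top face, 64 mm above the pin's tip
- pin_block: Fixed drilled wooden block 60 x 90 x 40 mm high; the pin stands in its middle 12 mm hole, on the block's centre. The two outer holes, 28 mm to each side along y, hold plain dowels flush with the top. Origin: centre of its underside
- yoyo: Bystander: finished yo-yo lying flat, 62 mm diameter, 39 mm high. Origin: centre of its underside
- paint_jar: Bystander: closed white jar with a red cap, 56 mm diameter, 70 mm high. Origin: centre of its underside
- spare_blank: Bystander: bare turned wood piece, 60 mm diameter, 28 mm high. Origin: centre of its underside

How it is judged:
On the way, in this order (a step that is already met when the one before it is completed fails the run):
1. the swinging half is closed against the blank, the pin not yet in (value of joint swing below 0.035 rad and horizontal distance between pin and pin_hole above 0.03 m), for 0.2 s.
2. the pin is home through all three lugs and let go (horizontal distance between pin and pin_hole below 0.004 m and z of pin in the frame of pin_hole below -0.031 m and angle between pin's own z axis and vertical below 0.15 rad and value of joint swing below 0.035 rad and contact force between the fingers and pin below 0.1 N), for 0.2 s.
At the end, for the whole second after the job is handed in: The gripper, within 70 mm of the swinging half's handle, still presses that half shut (over 5 N on it, over 8 N from it on the blank, angle under 0.015 rad); the pin stands in the lugs, its knob within 3 mm of the top lug; the blank stands upright within 5 mm of the bore's centre (contact force between the fingers and swing above 5 N and horizontal distance between the grasp point and swing_handle below 0.07 m and contact force between swing and blank above 8 N and value of joint swing below 0.015 rad and horizontal distance between pin and pin_hole below 0.004 m and z of pin in the frame of pin_hole below -0.031 m and angle between pin's own z axis and vertical below 0.15 rad and horizontal distance between blank and bore below 0.005 m and angle between blank's own z axis and vertical below 0.1 rad and z of blank in the frame of bore below 0.006 m); the arm keeps its last pose, push and grip.
It fails at once if a bystander is knocked or moved by over 15 mm (distance of any of yoyo, paint_jar, spare_blank from where it was at the start of the episode above 0.015 m).
It fails at once if the blank leaves the clamp or tips over (horizontal distance between blank and bore above 0.025 m or angle between blank's own z axis and vertical above 0.3 rad).
It also fails if it takes over 61 s, if anything falls off the work surface, if the arm or the gripper's body presses on something with over 40 N, if the wrist force passes 120 N, or if a joint passes its speed limit or range.

### The arm

A 6-joint arm with a two-finger parallel gripper is mounted at the origin on the work surface. World frame = base frame: x ahead of the robot, y to its left, z up, the work surface at z = 0. Lengths are in m, angles in rad, forces in N, time in s.
With the tool pointing down it reaches from about 0.35 to 0.875 m from the base axis. Payload 15.5 kg.
Tool frame: the origin (TCP) lies between the finger pads; the fingertips stand 25 mm ahead of it and the grasp point (between the pads) lies 6 mm ahead of it; z points along the fingers, y is the direction in which the jaws open and shut (so a half turn about z gives the same grasp; the last joint's range is limited). The gripper opens to 85 mm and grips with 20 to 120 N. Pads are 22 mm wide; open, the fingers measure 114 mm over their backs; the gripper's body (76 mm by 85 mm) begins 54 mm behind the grasp point. The pads swing forward as they close: fully open they stand 13 mm farther back than shut.
Start: joints at [-1.337, 0.494, 1.345, -0, 1.302, -0.096], TCP at [0.202, -0.592, 0.256] pointing down, gripper open.
Joint ranges: [-2.91, 2.91], [-0.82, 2.16], [0.22, 2.67], [-1.22, 4.37], [0.12, 2.79], [-3.08, 3.08]. Speed limits (rad/s): [1.89, 1.89, 2.57, 3.01, 3.01, 3.01].

### API

Orientations are given as a 3x3 rotation matrix whose columns are the frame's x, y, z axes.
In Python, from bench import bot, eoat, kin, read_camera, camera_model, ticket, status gives the robot as it stands. Calls block until the motion is done:
- bot.move_pose(position, orientation): joint-space move of the TCP to a pose.
- bot.move_linear(position, attitude=None, feed=0.15): straight line of the TCP; attitude=None keeps the orientation; feed is the mean speed in m/s.
- bot.move_joints(angles): joint-space move.
- eoat.command_gripper(opening, f_grip=None): finger opening in m; f_grip is the grip in N (None keeps the last); returns when the fingers have stopped.
- bot.hold(seconds).
- kin.solve_ik(position, orientation): joint angles nearest the present ones, or None.
- read_camera(name): name is "side" or "top"; returns the picture (420x560x3 uint8, red, green, blue); there is no depth.
- camera_model(name): a dict with "fovy" (degrees; the focal length in pixels is half the picture's height over the tangent of half this angle, whatever the lens; pixels are square), "cx", "cy" (the principal point, pixels), "dist" ([k1, k2, p1, p2, k3] as OpenCV has them; the pictures are not rectified), "R" (3x3) and "t" (3): a world point X has camera coordinates R X + t. Camera axes: x right, y down, z forward; pixel columns grow to the right and rows downward; lengths in m; the calibration is good to about 2 mm. A picture is of the moment at which its call begins. camera_model takes no time and is no camera call.
A pose or a line that the arm cannot do raises bot.Unreachable and nothing moves.
- ticket.sign_off(): hands the job in, once; it reports no verdict.
Readings, each from a call of its own:
- status.current_t(): time.
- status.current_joint_positions(): joint angles.
- status.current_qd(): joint speeds.
- status.current_joint_torque(): joint torques, N m.
- status.current_eef_pos(): TCP position.
- status.current_tcp_rot(): TCP orientation.
- status.current_contact_force(): force on the tool from outside, world axes, zero at the start.
- status.current_torque(): the same for the moment, N m.
- status.current_finger_gap(): finger opening in m.
Only numpy, scipy, OpenCV 4.12 (cv2) and the standard library are available. Lean on these libraries where they do the work, as an engineer would, in place of code of your own. Each camera call takes 0.05 s, during which the arm holds its last target. There are 200 camera calls.

## Working session

There is one attempt and no reset: what is moved stays moved. The work goes in short steps, each a Python script; the robot and the scene stay as the last script left them, time stands still between calls to the robot, and variables do not carry over. Pictures are saved under pics/ and viewed, about 8 in all and at most 12, crops included, and the job is handed in when it is done.

```bash
ls; mkdir -p pics
python3 - <<'E'
from bench import *
import cv2
for n in("top","side"):
    im=read_camera(n); cv2.imwrite(f"pics/{n}0.png",cv2.cvtColor(im,cv2.COLOR_RGB2BGR)); print(n,camera_model(n))
print(status.current_t())
E
```

```text
pics
top {'fovy': 52.98089346283958, 'cx': 273.39186090009036, 'cy': 210.83072036406864, 'dist': array([0.02232306, 0.        , 0.        , 0.        , 0.        ]), 'R': array([[-0.02146447, -0.99971251, -0.01068549],
       [-0.98828463,  0.02283206, -0.15090458],
       [ 0.15110516,  0.00732122, -0.98849058]]), 't': array([-0.05483771,  0.54730044,  1.09369953])}
side {'fovy': 52.653118846645846, 'cx': 278.06069421051984, 'cy': 215.2745356126104, 'dist': array([0.02312707, 0.        , 0.        , 0.        , 0.        ]), 'R': array([[ 0.99359235, -0.11165122, -0.01755679],
       [-0.07820441, -0.56700547, -0.81999321],
       [ 0.08159845,  0.816112  , -0.57210392]]), 't': array([-0.54280697,  0.07394181,  1.12174002])}
0.1
```

View pics/top0.png

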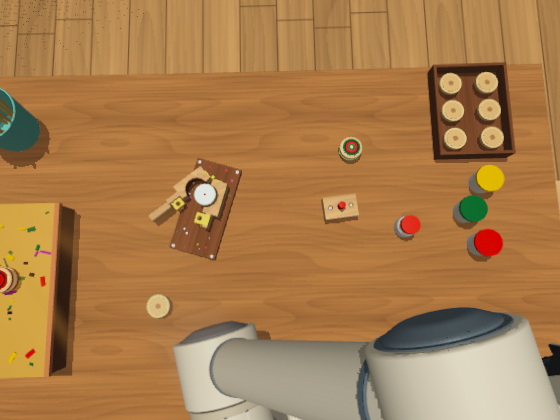

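View pics/side0.png

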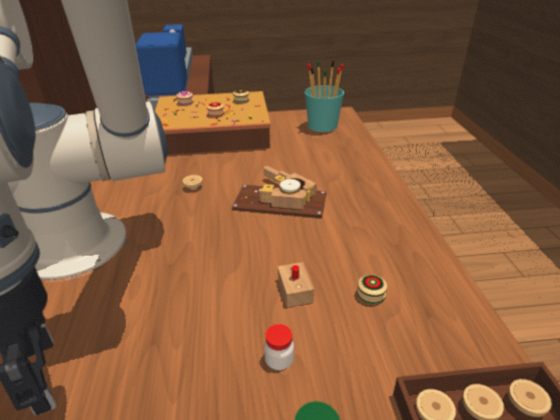

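Top view: the clamp is at about (205,208), hinge end up and swinging half opened to the left. The pin is at (342,206), yo-yo (350,149), jar (408,227), spare blank (158,306). I'll zoom in on the clamp and the pin block.

```bash
cat > h.py <<'E'
import numpy as np, cv2
from bench import *
def K(n):
    m=camera_model(n); f=210/np.tan(np.radians(m["fovy"])/2)
    return m,np.array([[f,0,m["cx"]],[0,f,m["cy"]],[0,0,1]])
def ray(n,px):
    m,k=K(n); u=cv2.undistortPoints(np.array([[px]],float),k,m["dist"])[0,0]
    return -m["R"].T@m["t"], m["R"].T@np.array([u[0],u[1],1])
def onz(n,px,z):
    c,d=ray(n,px); return c+d*(z-c[2])/d[2]
def proj(n,X):
    m,k=K(n); return cv2.projectPoints(np.array(X,float).reshape(-1,3),cv2.Rodrigues(m["R"])[0],m["t"],k,m["dist"])[0][:,0]
def two(p,q):
    (a,d),(b,e)=ray("top",p),ray("side",q)
    s=np.linalg.lstsq(np.c_[d,-e],b-a,rcond=None)[0]; P,Q=a+s[0]*d,b+s[1]*e
    return (P+Q)/2,np.linalg.norm(P-Q)
E
python3 - <<'E'
import cv2,numpy as np
t=cv2.imread("pics/top0.png"); s=cv2.imread("pics/side0.png")
def c(i,x,y,w,h,f): return cv2.resize(i[y:y+h,x:x+w],None,fx=f,fy=f,interpolation=cv2.INTER_CUBIC)
a=c(t,145,150,100,120,5)   #500x600
b=np.vstack([c(t,315,185,50,50,6),c(s,270,255,50,50,6)])
cv2.imwrite("pics/c1.png",np.hstack([a,b]))
cv2.imwrite("pics/c2.png",c(s,225,155,110,70,7))
from h import *
for n,i in(("top",t),("side",s)):
    hsv=cv2.cvtColor(i,cv2.COLOR_BGR2HSV)
    m=((hsv[...,0]<8)|(hsv[...,0]>172))&(hsv[...,1]>200)&(hsv[...,2]>90)
    k,l,st,ce=cv2.connectedComponentsWithStats(m.astype(np.uint8))
    for j in range(1,k):
        if 8<st[j,4]<600: print(n,st[j],ce[j].round(2))
    hh=hsv[...,:]; d=((hsv[...,2]<95)&(hsv[...,1]>60)).astype(np.uint8)
    k,l,st,ce=cv2.connectedComponentsWithStats(d)
    for j in range(1,k):
        if 300<st[j,4]<6000: print("dark",n,st[j],ce[j].round(1))
E
```

```text
top [346 141  11  12  57] [350.88 146.4 ]
top [338 202   8   7  39] [341.36 205.1 ]
top [401 215  20  19 286] [410.25 224.17]
top [  0 270   7  19  82] [  2.51 278.99]
top [ 41 277   4   9  32] [ 42.5  280.78]
top [ 26 349   9   9  38] [ 29.58 353.18]
dark top [ 437   65   76   85 1194] [488.1  91.9]
dark top [428  66  86  94 980] [448.7 129.4]
dark top [   0   99   40   53 1176] [ 20.5 131.3]
dark top [ 61 206  14  34 385] [ 67. 222.]
dark top [  49  241   23  135 1906] [ 61.2 308.3]
side [308  64   3   5   9] [308.67  66.22]
side [338  65   5   7  16] [340.    68.31]
side [292 266   7  13  69] [294.93 271.71]
side [365 277  16  11  87] [372.44 281.98]
side [266 324  26  25 513] [278.43 336.12]
dark side [  19    0   78  114 5697] [53.9 59.3]
dark side [ 164  128  105   29 2117] [216.8 141.1]
dark side [ 93 255  31  97 564] [107.9 315.5]
dark side [ 404  366  156   54 2306] [489.1 382.4]
dark side [393 379  20  41 371] [401.3 402.9]
dark side [  0 381  30  39 490] [  9.3 407. ]
dark side [503 392  40  28 334] [516.1 410.1]
```

View pics/c1.png

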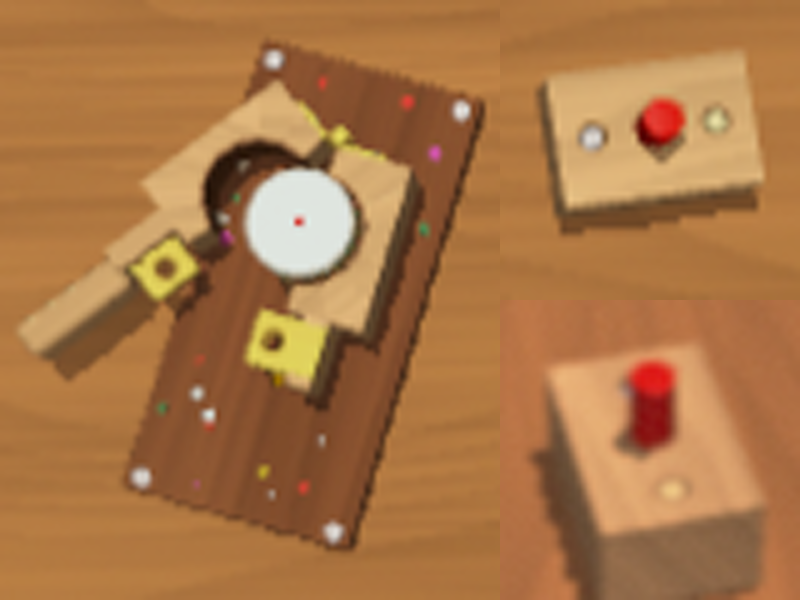

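View pics/c2.png

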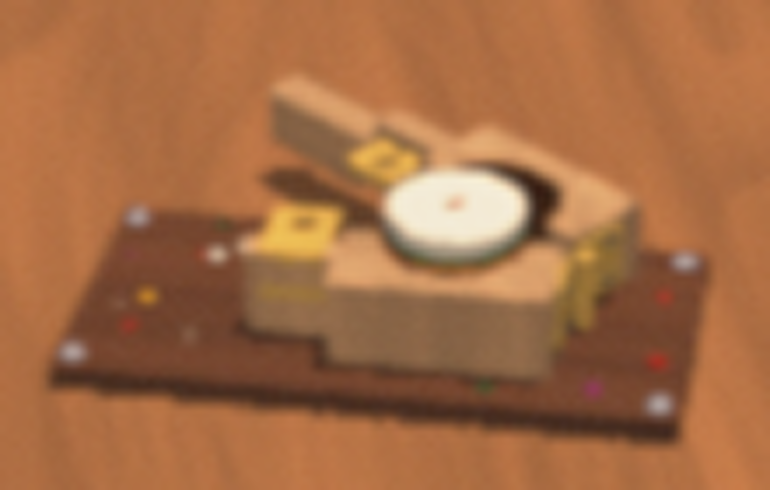

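The crops show four white base screws (top view near (199.5,161.5), (237,172), (173,245), (211.5,256)) and the brass lug hole near (199,218). The knob is at (341,205). I'll triangulate these next.

Run:
```python
from h import *
t=cv2.imread("pics/top0.png"); s=cv2.imread("pics/side0.png")
def cen(i,px,r=4,sign=1,ch="s"):
    x,y=np.round(px).astype(int); w=i[y-r:y+r+1,x-r:x+r+1].astype(float)
    v=w[...,0] if sign>0 else 255-w[...,1]   # blue for white, inverse green for hole
    v=np.clip(v-np.percentile(v,75 if r>2 else 50),0,None); g=np.mgrid[-r:r+1,-r:r+1]
    return np.array([x+(g[1]*v).sum()/v.sum(), y+(g[0]*v).sum()/v.sum()])
o=lambda c,off,f:np.array(off)+(np.array(c)+.5)/f-.5
T=[o(c,(145,150),5) for c in((273,60),(461,111),(141,478),(333,533))]   # hinge+y, hinge-y, far+y, far-y
S=[o(c,(225,155),7) for c in((685,262),(659,405),(138,217),(72,352))]
P={"top":[onz("top",cen(t,p),.013) for p in T],"side":[onz("side",cen(s,p),.013) for p in S]}
for n in P: print(n,np.round(P[n],4).tolist())
for a in range(4):
    q,e=two(cen(t,T[a]),cen(s,S[a])); print("2view",q.round(4),round(e,4))
for n in P:
    p=np.array(P[n])[:,:2]; c=p.mean(0); d=(p[0]+p[1]-p[2]-p[3])/2; e=(p[0]+p[2]-p[1]-p[3])/2
    yaw=np.arctan2(d[1],d[0]); print(n,"centre",c.round(4),"L",np.linalg.norm(d),"W",np.linalg.norm(e),"yaw",yaw,"yawW",np.arctan2(-e[0],e[1]))
    x=np.array([np.cos(yaw),np.sin(yaw)]); org=c+.009*x
    print("  hole pred",(org-.044*x).round(4),"hinge",(org+.074*x).round(4), "bore",(org+.02*x).round(4))
hp=cen(t,o((271,340),(145,150),5),2,-1); hs=cen(s,o((306,222),(225,155),7),2,-1)
print("hole",hp,onz("top",hp,.051).round(4),hs,onz("side",hs,.051).round(4),two(hp,hs))
kt=o((662,119),(315-500/6,185),6); ks=o((654,376),(270-500/6,255-300/6),6)
print("knob",kt,ks,onz("top",kt,.07).round(4),onz("side",ks,.07).round(4),two(kt,ks))
# dowels/block top z=.04
a=o((592,137),(315-500/6,185),6);b=o((716,119),(315-500/6,185),6)
print("dowels",onz("top",a,.04).round(4),onz("top",b,.04).round(4),"mid",((onz("top",a,.04)+onz("top",b,.04))/2).round(4))
b2=o((673,489),(270-500/6,255-50),6);print("side dowel(-y?)",onz("side",b2,.04).round(4))
l=o((165,268),(145,150),5); print("swing lug",onz("top",l,.043).round(4))
bl=o((301,222),(145,150),5); bs=o((456,205),(225,155),7); print("blank",onz("top",bl,.064).round(4),onz("side",bs,.064).round(4))
for n,p in(("yoyo",(350,148)),("jar",(410,224)),("spare",(158,306))): print(n,onz("top",p,{"yoyo":.039,"jar":.07,"spare":.028}[n]).round(3))
```

```text
top [[0.6953, 0.1386, 0.013], [0.6636, 0.0333, 0.013], [0.4622, 0.2099, 0.013], [0.4301, 0.1049, 0.013]]
side [[0.6976, 0.141, 0.013], [0.666, 0.0344, 0.013], [0.464, 0.2124, 0.013], [0.4317, 0.1061, 0.013]]
2view [0.696  0.1383 0.0145] 0.0021
2view [0.6646 0.0332 0.0136] 0.0022
2view [0.4631 0.2096 0.0146] 0.0019
2view [0.4309 0.1048 0.0138] 0.0016
top centre [0.5628 0.1217] L 0.2439882338355717 W 0.10989917078420958 yaw -0.29711678813609727 yawW -0.2941896578083665
  hole pred [0.5294 0.1319] hinge [0.6422 0.0974] bore [0.5905 0.1132]
side centre [0.5648 0.1235] L 0.24463062876336758 W 0.11113907386276572 yaw -0.2967337825564483 yawW -0.292060647111404
  hole pred [0.5313 0.1337] hinge [0.6442 0.0992] bore [0.5926 0.115 ]
hole [199.38724374 218.07972665] [0.5295 0.1306 0.051 ] [268.26872247 184.94273128] [0.534  0.1407 0.051 ] (array([0.53088158, 0.12951218, 0.05732447]), np.float64(0.004559122529493464))
knob [341.58333333 204.41666667] [295.25 267.25] [ 0.5544 -0.2465  0.07  ] [ 0.5574 -0.2475  0.07  ] (array([ 0.55609099, -0.24670233,  0.06906669]), np.float64(0.0029610629019632805))
dowels [ 0.5519 -0.2195  0.04  ] [ 0.5588 -0.2754  0.04  ] mid [ 0.5554 -0.2474  0.04  ]
side dowel(-y?) [ 0.5605 -0.2753  0.04  ]
swing lug [0.5725 0.1911 0.043 ]
blank [0.5919 0.1141 0.064 ] [0.5944 0.1162 0.064 ]
yoyo [ 0.716 -0.282  0.039]
jar [ 0.499 -0.421  0.07 ]
spare [0.301 0.242 0.028]
```

Both views agree to about 2 mm: screw pitch is 244 x 110, the lug radius about the hinge is 117 mm (118 expected), and the swing is about 0.63 rad. I'm using the averages of the two views. First step is closing the half with shut fingers.

```bash
cat >> h.py <<'E'
YAW=-.296; HOLE=np.array([.5303,.1325]); HINGE=np.array([.6430,.0982]); PIN=np.array([.5557,-.2470])
def rot(a): return np.array([[np.cos(a),-np.sin(a)],[np.sin(a),np.cos(a)]])
def att(a):  # tool down, x axis along heading a
    x=np.array([np.cos(a),np.sin(a),0]); z=np.array([0,0,-1.]); return np.c_[x,np.cross(z,x),z]
def press(th,gap,z,back=11):   # TCP 'gap'mm outside handle face at swing th, tool x (or -x) along push
    A=rot(YAW-th); p=HINGE+A@np.array([-.169,.024+(back+gap)/1000])
    return np.r_[p,z], att(YAW-th+SGN*np.pi/2)
SGN=1
def say(*a): print(*a,"t",round(status.current_t(),2),"p",np.round(status.current_eef_pos(),4),"F",np.round(status.current_contact_force(),2))
E
python3 - <<'E'
import h; from h import *
for h.SGN in(1,-1):
    for a in((.634,25,.2),(.634,25,.047),(0,0,.047)): print(h.SGN,kin.solve_ik(*press(*a)))
for a in(YAW,YAW+np.pi): print(kin.solve_ik(np.r_[PIN,.07],att(a)),kin.solve_ik(np.r_[HOLE,.08],att(a)))
E
```

```text
1 [ 3.36494518e-01  5.80646737e-01  1.34868238e+00 -4.44089210e-16
  1.21226354e+00  1.26649452e+00]
1 [ 3.36494518e-01  7.67648117e-01  1.46272825e+00 -4.44089210e-16
  9.11216287e-01  1.26649452e+00]
1 [ 2.38736904e-01  6.59224580e-01  1.78936283e+00 -4.44089210e-16
  6.93005240e-01  5.34736904e-01]
-1 [ 3.36494518e-01  5.80646737e-01  1.34868238e+00 -4.44089210e-16
  1.21226354e+00 -1.87509814e+00]
-1 [ 3.36494518e-01  7.67648117e-01  1.46272825e+00 -4.44089210e-16
  9.11216287e-01 -1.87509814e+00]
-1 [ 2.38736904e-01  6.59224580e-01  1.78936283e+00 -4.44089210e-16
  6.93005240e-01 -2.60685575e+00]
[-5.16422069e-01  6.95168164e-01  1.56110644e+00 -4.44089210e-16
  8.85318051e-01  1.35037426e+00] [ 1.35591145e-01  6.22072267e-01  1.71393282e+00 -4.44089210e-16
  8.05587571e-01  2.00238747e+00]
[-5.16422069e-01  6.95168164e-01  1.56110644e+00 -4.44089210e-16
  8.85318051e-01 -1.79121840e+00] [ 1.35591145e-01  6.22072267e-01  1.71393282e+00 -4.44089210e-16
  8.05587571e-01 -1.13920518e+00]
```

Run:
```python
from h import *
eoat.command_gripper(0.0,40)
bot.move_pose(*press(.634,25,.2)); say("above")
bot.move_linear(*press(.634,25,.047),feed=.2); say("down")
for th in(.634,.5,.35,.2,.08):
    bot.move_linear(*press(th,0,.047),feed=.12); say(th)
for g in range(4,-8,-1):
    bot.move_linear(*press(0,g,.047),feed=.03); say(g)
    f=status.current_contact_force(); push=-(rot(YAW)@[0,1])
    if -f[:2]@push>12: break
im=read_camera("top"); cv2.imwrite("pics/top1.png",cv2.cvtColor(im,cv2.COLOR_RGB2BGR))
cv2.imwrite("pics/c3.png",cv2.resize(cv2.cvtColor(im,cv2.COLOR_RGB2BGR)[140:270,140:260],None,fx=4.5,fy=4.5,interpolation=cv2.INTER_CUBIC))
```

```text
above t 4.17 p [0.5904 0.2689 0.2   ] F [-0.05 -0.22  0.69]
down t 5.08 p [0.5907 0.2697 0.048 ] F [0.57 0.18 0.32]
0.634 t 5.44 p [0.5707 0.2548 0.0481] F [-0.16  0.79  0.67]
0.5 t 5.78 p [0.5507 0.2439 0.0474] F [0.79 0.4  0.18]
0.35 t 6.15 p [0.5303 0.2284 0.0472] F [0.11 0.24 0.07]
0.2 t 6.52 p [0.5122 0.2099 0.0472] F [ 0.15 -0.17  0.32]
0.08 t 6.84 p [0.4996 0.1933 0.0471] F [ 0.42 -0.24  0.1 ]
4 t 7.33 p [0.4932 0.1852 0.047 ] F [0.11 0.84 0.71]
3 t 7.58 p [0.4927 0.184  0.047 ] F [0.9  0.78 0.52]
2 t 7.83 p [0.4921 0.1828 0.047 ] F [ 0.49  0.77 -0.49]
1 t 8.07 p [0.4918 0.1818 0.047 ] F [0.38 0.61 0.21]
0 t 8.32 p [0.4915 0.1809 0.047 ] F [ 0.26  0.54 -0.43]
-1 t 8.57 p [0.4914 0.1805 0.047 ] F [ 0.09  7.53 -1.57]
-2 t 8.82 p [0.4913 0.1802 0.0471] F [ 0.34 15.99 -3.02]
```

View pics/c3.png

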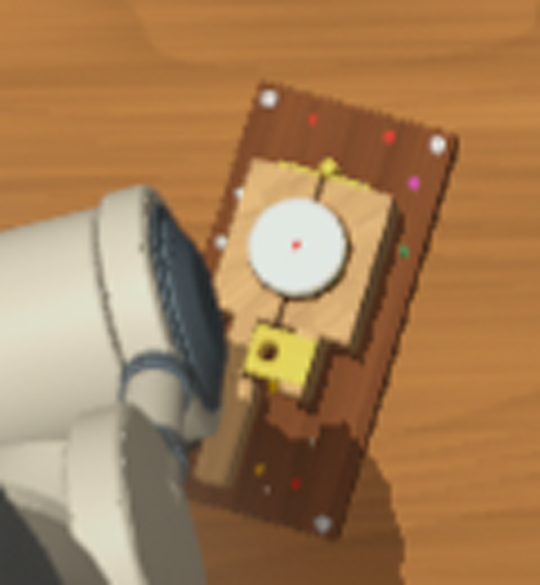

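The half is shut against the blank with 16 N, and the lug hole at crop (268,350) is clear. The contact point matches my estimate to within 1 mm. Now I back off and fetch the pin.

Run:
```python
from h import *
bot.move_linear(*press(0,25,.047),feed=.15)
bot.move_linear(*press(0,25,.16),feed=.2)
eoat.command_gripper(.05)
A=att(YAW)
bot.move_pose(np.r_[PIN,.15],A); say("above pin")
bot.move_linear(np.r_[PIN,.071],feed=.12); say("at pin")
eoat.command_gripper(.01,35); say("gap",status.current_finger_gap())
bot.move_linear(np.r_[PIN,.15],feed=.12); say("up",status.current_finger_gap())
bot.move_pose(np.r_[HOLE,.15],A); bot.hold(.3); say("above hole")
a,b=read_camera("top"),read_camera("side")
o=lambda i,x,y:cv2.resize(i[y:y+100,x:x+100],None,fx=4,fy=4,interpolation=cv2.INTER_CUBIC)
cv2.imwrite("pics/c4.png",cv2.cvtColor(np.hstack([o(a,150,160),o(b,215,115)]),cv2.COLOR_RGB2BGR))
for n,i in(("t",a),("s",b)): cv2.imwrite(f"pics/{n}2.png",cv2.cvtColor(i,cv2.COLOR_RGB2BGR))
```

```text
above pin t 12.12 p [ 0.5559 -0.2459  0.15  ] F [-0.79  0.35 -0.46]
at pin t 12.93 p [ 0.5561 -0.247   0.0716] F [-0.52 -0.7  -0.17]
gap 0.01757594749851364 t 13.32 p [ 0.5561 -0.2472  0.0718] F [-0.89  0.7   7.36]
up 0.01756315302495472 t 14.12 p [ 0.5553 -0.2468  0.1494] F [-0.65 -0.52 -0.01]
above hole t 15.84 p [0.5305 0.132  0.15  ] F [-0.27  0.38 -0.39]
```

View pics/c4.png

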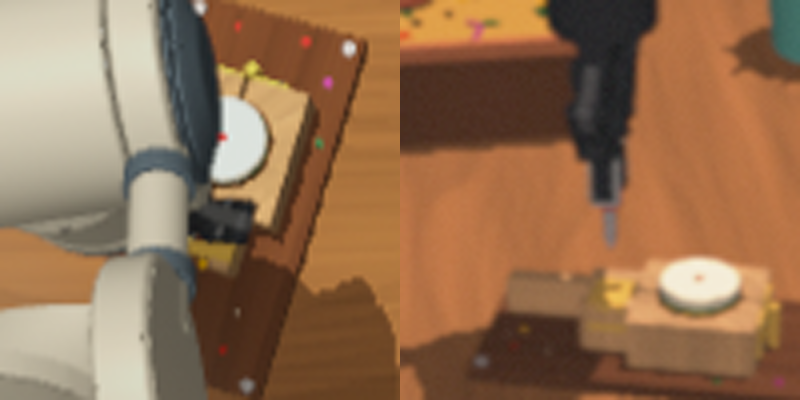

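The pin is held upright above the clamp. In the side view its tip is near crop (612,246) and the shaft starts near (605,205). I'll compare that with the expected projection.

Run:
```python
from h import *
p=np.r_[.5305,.132]
for z in(.0844,.119): q=proj("side",np.r_[p,z])[0]; print(z,q.round(2),((q-[215,115]+.5)*4-.5+[400,0]).round(1))
i=cv2.imread("pics/s2.png")
g=cv2.cvtColor(i,cv2.COLOR_BGR2HSV)[...,1]; print(g[160:182,259:275])
```

```text
0.0844 [266.99 176.59] [609.5 247.8]
0.119 [266.6  165.95] [607.9 205.3]
[[160 152 134 101  55  22  33  13   9  19  23  49 129 148 158 158]
 [159 156 134 103  52  12  18  12   4  19  29  79 145 157 158 160]
 [158 154 132  98  53  23  19   6   4  24  44 103 149 155 158 158]
 [157 156 129  95  41   5  25  13  14  22  56 118 156 159 160 159]
 [158 154 139 104  53   4  15   5   0  22  61 122 155 160 160 164]
 [158 158 146 118  74  37  30  29  22  30  64 127 157 160 157 159]
 [159 157 156 138 110  87  74  61  59  71 104 147 158 158 159 160]
 [157 161 159 153 150 145 132 102  87 106 140 157 157 159 161 158]
 [159 157 161 162 158 155 132  71  44  77 136 159 157 157 160 160]
 [157 157 160 158 157 155 124  60  24  63 128 156 161 158 159 161]
 [156 159 160 158 160 155 127  67  32  66 128 155 159 156 159 161]
 [157 159 159 158 161 157 136  74  32  65 126 156 156 156 159 158]
 [156 160 161 161 161 157 136  74  32  64 127 154 159 156 156 160]
 [160 159 160 158 158 155 133  78  35  70 128 156 158 158 157 157]
 [155 158 160 157 161 160 138  91  39  73 132 154 161 160 161 159]
 [157 159 160 160 159 157 150 111  63  88 139 156 158 159 159 159]
 [157 160 160 160 158 159 157 133 100 115 149 156 161 159 159 156]
 [159 160 159 162 158 159 157 151 141 146 157 159 159 158 156 161]
 [162 161 161 157 157 161 158 160 157 158 156 158 159 156 157 159]
 [159 159 161 159 161 159 158 159 159 157 162 160 157 158 160 157]
 [160 159 159 157 159 158 160 157 160 157 156 160 157 158 160 159]
 [160 159 161 158 155 151 151 153 152 152 155 154 156 154 154 153]]
```

The shaft is vertical (column 267.0 along its whole length) and the tip is where expected, so I'm inserting with the force watched.

Run:
```python
from h import *
bot.move_linear(np.r_[HOLE,.12],att(YAW),feed=.1)
for z in (.113,.108,.103,.098,.093,.088,.085,.0835,.0825):
    bot.move_linear(np.r_[HOLE,z],feed=.04); say(z)
    f=status.current_contact_force()
    if f[2]>12 or np.hypot(*f[:2])>12: print("stop"); break
```

```text
0.113 t 16.72 p [0.5302 0.1325 0.113 ] F [ 0.03 -0.17 -0.3 ]
0.108 t 16.99 p [0.5302 0.1325 0.1078] F [ 0.05  0.2  -0.36]
0.103 t 17.27 p [0.5301 0.1325 0.1027] F [-0.72  0.11 -0.16]
0.098 t 17.54 p [0.5301 0.1325 0.0977] F [-1.38 -0.34 -1.34]
0.093 t 17.82 p [0.5301 0.1325 0.0927] F [0.65 0.89 0.31]
0.088 t 18.09 p [0.5301 0.1325 0.0877] F [-0.09 -1.03 -0.03]
0.085 t 18.34 p [0.5302 0.1325 0.0848] F [0.6  0.91 0.1 ]
0.0835 t 18.59 p [0.5303 0.1325 0.0835] F [ 0.34  0.18 -1.01]
0.0825 t 18.84 p [0.5304 0.1325 0.0828] F [-1.19  0.28  6.14]
```

It went in cleanly and seats with 6 N at the expected height. Now I release, retreat and check.

Run:
```python
from h import *
eoat.command_gripper(.045); bot.hold(.4); say("rel",status.current_finger_gap())
bot.move_linear(np.r_[HOLE,.17],feed=.15); say("up")
eoat.command_gripper(0.0,40)
bot.move_pose(*press(0,40,.16)); bot.hold(.2)
a,b=read_camera("top"),read_camera("side")
o=lambda i,x,y:cv2.resize(i[y:y+100,x:x+100],None,fx=4,fy=4,interpolation=cv2.INTER_CUBIC)
cv2.imwrite("pics/c5.png",cv2.cvtColor(np.hstack([o(a,150,160),o(b,225,125)]),cv2.COLOR_RGB2BGR)); say("x")
for n,z in(("home",.081),("knob bottom",.051)):
    q=proj("side",np.r_[HOLE,z])[0]; print(n,q.round(1),((q-[225,125]+.5)*4-.5+[400,0]).round(0))
```

```text
rel 0.04508648168086283 t 19.62 p [0.5303 0.1325 0.0825] F [-0.15 -0.12  0.03]
up t 20.35 p [0.5299 0.1324 0.1694] F [ 0.32  0.12 -1.01]
x t 22.47 p [0.5033 0.2191 0.16  ] F [-0.64  0.2  -0.14]
home [266.9 177.5] [569. 212.]
knob bottom [267.3 186.4] [571. 247.]
```

View pics/c5.png

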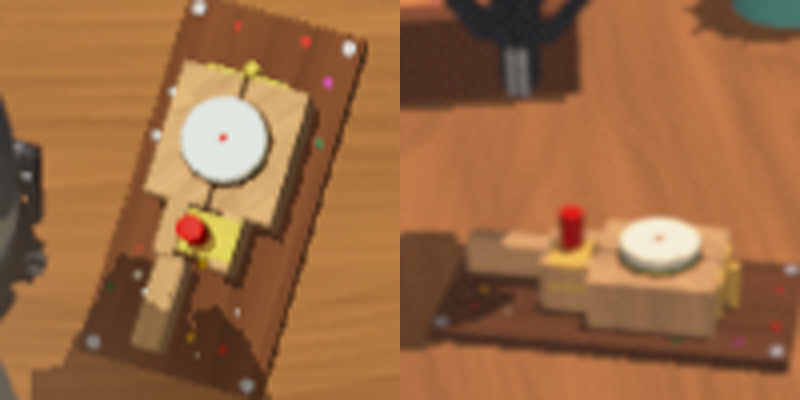

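The pin is home: knob top at crop (571,211) and base at (571,247), both as predicted. The half is still shut and the blank is centred. Now the final press.

Run:
```python
from h import *
bot.move_linear(*press(0,25,.12)); bot.move_linear(*press(0,25,.047),feed=.15); say("down")
bot.move_linear(*press(0,2,.047),feed=.08)
push=-(rot(YAW)@[0,1])
for g in np.arange(1,-8,-.5):
    bot.move_linear(*press(0,g,.047),feed=.03); f=-status.current_contact_force()[:2]@push
    print(g,round(f,1),end="; ")
    if f>20: break
bot.hold(1.); say("hold",-status.current_contact_force()[:2]@push)
a,b=read_camera("top"),read_camera("side")
o=lambda i,x,y:cv2.resize(i[y:y+100,x:x+100],None,fx=4,fy=4,interpolation=cv2.INTER_CUBIC)
cv2.imwrite("pics/c6.png",cv2.cvtColor(np.hstack([o(a,150,160),o(b,225,125)]),cv2.COLOR_RGB2BGR))
```

```text
down t 23.53 p [0.4994 0.2052 0.0478] F [0.3  0.66 0.05]
1.0 -0.1; 0.5 0.4; 0.0 0.6; -0.5 2.6; -1.0 7.5; -1.5 12.1; -2.0 16.7; -2.5 22.1; hold 21.11556475527358 t 26.97 p [0.4913 0.1801 0.0471] F [-0.2  22.14 -3.39]
```

View pics/c6.png

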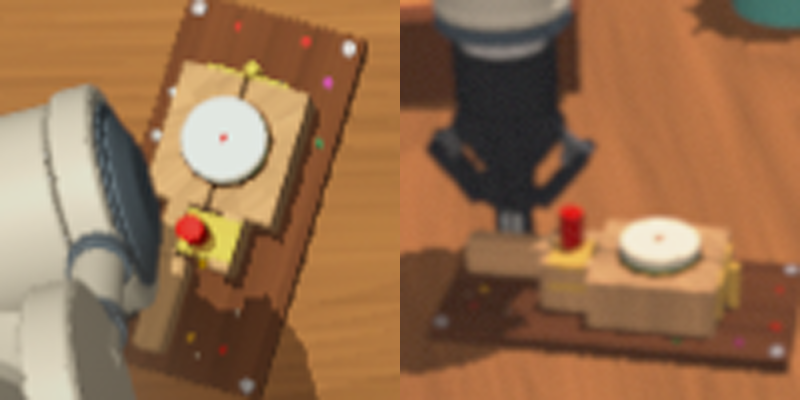

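The pin and blank are unchanged, the fingers rest on the handle's outer face and the press is steady at 21 N. The stop position matches the first press without the pin to 0.1 mm, so the blank is taking the load rather than the pin. Signing off.

```bash
python3 -c "
from h import *
say('before'); ticket.sign_off(); say('after')"
```

```text
before t 27.07 p [0.4913 0.18   0.0471] F [-0.31 21.06 -3.35]
the job is handed in; nothing more can be done
the job is handed in; nothing more can be done
```

I swung the loose half shut against the blank and dropped the pin fully home through the lugs. After letting go of the pin, I pressed the handle from outside and handed in the job at about 27 s, still pressing.

**Last checks:**
- **Press:** it held steady at about 21 N. The arm stopped within 0.1–0.2 mm of where it stopped on the first press, before the pin went in. So the load should be on the blank, though I could not measure the force on it directly.
- **Pin:** it seated at the expected height, with 6 N as it touched down. After release, the knob appeared where it should in the side view.
- **Blank:** it was upright and centred in the last pictures.
- **Bystanders:** the yo-yo, paint jar and spare blank were never approached. I did not photograph them again at the end.

**Small disagreements:**
- The two cameras differed by about 2 mm, so I used the average of the two.
- Triangulating the lug hole directly from both views was poor: the rays missed by 4.6 mm and put it 6 mm too high. I located the hole from the base screws instead.
- The fingers read 17.6 mm on the 19 mm knob. The pin hung vertical, so I carried on.

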